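# Draw a heater block from its deep well with the bayonet extractor

## Robot

A 7-joint arm with a two-finger parallel gripper is mounted at the origin on a cart in front of the work surface, level with it; the furniture and walls round the work are solid. World frame = base frame: x ahead of the robot, y to its left, z up, the work surface at z = 0. Lengths are in mm, angles in rad, forces in N, time in s.
With the tool pointing down it reaches from about 400 to 875 mm from the base axis. Payload 4.4 kg.
Tool frame: the origin (TCP) lies midway between the tips of the shut fingers; the grasp point (between the pads) lies 19 mm behind it; z points along the fingers, y is the line along which they close (so a half turn about z gives the same grasp; the last joint's range is limited). The gripper opens to 85 mm and grips with 20 to 120 N. Pads are 22 mm wide; open, the fingers measure 114 mm over their backs; the gripper's body (76 mm by 85 mm) begins 54 mm behind the grasp point. The pads swing forward as they close: fully open they stand 13 mm farther back than shut.
Start: joints at [1.133, 0.628, 0.038, 1.517, -0.027, 0.996, -0.02], TCP at [236.169, -605.592, 231.313] pointing down, gripper open.
Joint ranges: [-3.06, 3.06], [-0.37, 2.12], [-1.25, 1.32], [0.18, 2.47], [-1.1, 4.24], [0.23, 1.98], [-2.94, 2.94]. Speed limits (rad/s): [2.57, 2.57, 3.14, 3.14, 3.14, 3.14, 3.14].

## Interface

Orientations are given as [roll, pitch, yaw] about the fixed x, y, z axes, in that order (R = Rz(yaw) Ry(pitch) Rx(roll)).
In Python, from cell import telemetry, eyes, ctrl, finder gives the robot as it stands.
- The arm moves only by the tool move_arm, never from a script. Its argument "steps" is a list of rows, each a list of 7 numbers: the turn, a rotation vector about the world's x, y, z in degrees, then the shift along the world's x, y, z in m, then the finger opening in m, from 0 to 0.0854. A call has 1 to 5 rows; each row shifts and turns the commanded pose from where the row before left it; what a row does not reach is not made up. A row lasts 1/10 s, in which the tool goes at most 50 mm and 8.59 degrees, less where a joint would pass 70% of its speed; a pose out of reach is approached as far as the arm can. A call with a gripper value outside its range is refused whole. The fingers move at their own pace and stop on an object; the grip force is fixed at half the most. Time passes only in rows, so rows that do not move let the fingers close. It gives the time, the measured TCP pose, the force, the opening and the grip force at its end, in the units of the state.
- telemetry.read_state(): the state, without advancing time (a new reading comes with each control period).
- eyes.get_image(name): name is "scene" or "top"; returns (picture, depth): 480x640x3 uint8, blue, green, red; 480x640 float32, mm along the optical axis (not along the pixel's ray), 0 where there is no reading.
- eyes.calibration(name): a dict with "fx", "fy", "cx", "cy" (pixels), "distortion" ([k1, k2, p1, p2, k3] as OpenCV has them; the pictures are not rectified), "position" and "attitude" of the camera in the world. Camera axes: x right, y down, z forward; pixel columns grow to the right and rows downward; lengths in mm; the calibration is good to about 2 mm. A picture is of the moment at which its call begins. calibration takes no time and is no camera call.
- ctrl.finish_job(): hands the job in; it is judged then, once.
Trained networks look in the newest picture that a camera, given by its name, has taken for a name from the list of things; names that differ only in an ending like _2 or _b are one class to them, and where a whole thing is asked for, a point or a joint stands for the part that bears it (a point fixed in the world has none). Each returns a list of dicts, best first, with "confidence" (0 to 1); they miss things now and then, are a little off and sometimes report something else, mostly with a low value. They report only what shows in the picture. A call takes as long as a camera call. They do not tell look-alikes from the thing itself.
- finder.boxes_of(camera, name): "location" ([x, y, z] in mm, in the coordinates of the camera as it stood for that picture, good to about 4 mm: the middle of the surface that is visible of it).
- finder.cut_out(camera, name): "mask" (480x640 bool, what is visible of it).
- finder.pinpoint(camera, name): "location" ([x, y, z] in mm, in the coordinates of the camera as it stood for that picture, good to about 4 mm: a listed point, or the origin of a listed thing).
The state is a dict: "clock": time; "qpos": joint angles; "qd": joint speeds; "tau": joint torques, N m; "eef_pos": TCP position; "tool_rot": TCP orientation; "force": force on the tool from outside, world axes, zero at the start; "torque": the same for the moment, N m; "width": finger opening in mm; "gripper_force": force on a finger pad.
Only numpy, scipy, OpenCV 4.12 (cv2) and the standard library are available. Lean on these libraries where they do the work, as an engineer would, in place of code of your own. Each camera call takes 0.05 s, during which the arm holds its last target. There are 200 camera calls.

## Task

One of the two deep wells of the block heater holds the block with the long slot in its top: feel with the foot of the extractor for that slot, which may lie off the middle, lower it in until it bottoms, turn it a quarter turn clockwise (seen from above) to its stop so that it locks, draw the block straight up out of the well, and stand it upright in the square steel cooling tray. Leave the extractor standing locked in the block. Feel your way gently: never push, twist or pull on the block with more than 40 N, and leave the other block and the things on the bench where they are.

Things in the scene. Friction and masses are not known exactly. Their poses are not given: they have to be found in the camera images.
- heater: White two-well dry block heater, 110 x 170 x 135 mm, fixed, grey control panel with a black knob on its -x face (sticks out 20 mm). Origin: centre of its underside, z up. Two vertical wells, 47 (x) x 63 (y) mm, centred at y = -40 and y = +40 mm on its y axis (x = 0), open at the rim 135 mm above the bench, floor 22 mm above the bench (113 mm deep).
- slot_block: The block to fetch: aluminium, 44 (x) x 60 (y) x 45 (z) mm, about 0.22 kg, loose on the floor of one of the wells (either one), square with it, with 1.5 mm play all round; its top lies 68 mm below the rim. Told apart by the one long slot in its top. Origin: centre of its underside, z up; x along the slot, parallel to the heater's x axis.
- block_top (a point): Middle of the slotted block's top, same axes; not the slot: this is cut in a 6 mm keeper plate that slides along y in a groove, stiffly (12 N), and was left anywhere up to 8 mm off the middle, either way (x is true); not measured, so look or feel for it. Chamber under the plate: 36 (x) x 42 (y) mm, 10 mm high, its floor 16 mm under this point.
- chamber (a point): Middle of that chamber's floor, same axes. The slot is 27 (x) x 9.5 (y) mm. Once the foot is through it, it turns only while 0 to 2 mm above this floor: clockwise seen from above, to hard stops on the plate after 90 to 100 degrees (20 the other way); it is then caught under the plate. At the stop, ease back a little before pulling.
- tube_block: The other aluminium block, same size, in the other well: six large round tube holes, no slot. Origin: centre of its underside. Must stay where it is.
- extractor: Lifting tool, 148 mm long, about 0.08 kg, steel with a black flat handle, standing upright in its stand. Origin: centre of the underside of its foot; z up along the shaft. Foot: cross bar 24 (x) x 8 (y) x 8 (z) mm. Shaft 7 mm round, collar 12 mm round just under the handle.
- paddle (a point): Centre of the extractor's handle, 130 mm above its foot's underside: a flat paddle 36 (x, along the cross bar) x 12 (y) x 36 (z) mm. Pinch it across the 12 mm, from above.
- tool_stand: Grey block 60 x 44 x 80 mm, fixed, with a slot 29 x 11 mm in its top, 40 mm deep, in which the extractor stands. Origin: centre of its underside; the slot's long side lies along its x axis.
- cool_tray: Square open steel tray 92 x 92 x 14 mm, fixed, walls 4 mm thick, so 84 x 84 mm inside; its floor is 4 mm thick. Origin: centre of its underside, z up.
- timer: Bystander, not part of the job. White kitchen timer, 58 x 62 x 18 mm, lying to the right of the heater. Origin: centre of its underside.
- tape_roll: Bystander, not part of the job. Beige roll of tape, 58 mm across, 19 mm high. Origin: centre of its underside.
- note_block: Bystander, not part of the job. Yellow block of notes, 68 x 68 x 22 mm. Origin: centre of its underside.
- spare_cap: Bystander, not part of the job. White ribbed bottle cap, 52 mm across, 24 mm high. Origin: centre of its underside.
- label_roll: Bystander, not part of the job. White roll of labels, 69 mm across, 35 mm high. Origin: centre of its underside.
- buffer_vial: Bystander, not part of the job. White vial with blue cap, 27 mm across, 62 mm high. Origin: centre of its underside.
There are look-alikes about, which are no part of the job. Of the things like the extractor, leave any that is yellow; of the rest the larger one is meant.

How it is judged (in metres and radians):
On the way, in this order (a step that is already met when the one before it is completed fails the run):
1. the extractor's foot is in the chamber of the slotted block, turned and locked, while the block still stands in its well (z of extractor in the frame of slot_block between 0.02 and 0.035 m and angle between the x axis of extractor and the y axis of slot_block, either way round below 0.5 rad and height (world z) of slot_block below 0.03 m), for 0.1 s.
2. the slotted block hangs on the locked extractor, clear above the rim of the well (z of extractor in the frame of slot_block between 0.02 and 0.035 m and angle between the x axis of extractor and the y axis of slot_block, either way round below 0.5 rad and height (world z) of slot_block above 0.137 m), for 0.1 s.
At the end, for the whole second after the job is handed in: The slotted block stands flat on the floor of the cooling tray (within 21 mm of its middle each way, upright within 3.5 degrees), at rest, with the extractor standing in it, still locked (turned within 29 degrees of square to the slot, foot in the chamber) and upright within 11 degrees (z of extractor in the frame of slot_block between 0.02 and 0.035 m and angle between the x axis of extractor and the y axis of slot_block, either way round below 0.5 rad and angle between extractor's own z axis and vertical below 0.2 rad and angle between slot_block's own z axis and vertical below 0.06 rad and height (world z) of slot_block below 0.008 m and x of slot_block in the frame of cool_tray between -0.021 and 0.021 m and y of slot_block in the frame of cool_tray between -0.021 and 0.021 m and linear speed of slot_block below 0.02 m/s and linear speed of extractor below 0.03 m/s); the robot touches nothing.
It fails at once if the extractor pushes or pulls on the slotted block with more than 40 N (contact force between extractor and slot_block above 40 N).
It fails at once if the extractor pushes on the other block with more than 5 N or the other block is moved more than 8 mm (distance of tube_block from where it was at the start of the episode above 0.008 m or contact force between extractor and tube_block above 5 N).
It fails at once if the block is dropped or knocked hard into the tray (more than 40 N) (contact force between slot_block and cool_tray above 40 N).
It fails at once if a bystander is moved more than 20 mm (distance of any of timer, tape_roll, note_block, spare_cap, label_roll, buffer_vial from where it was at the start of the episode above 0.02 m).
It also fails if it takes over 72 s, if anything falls off the work surface, if the arm or the gripper's body presses on something with over 40 N, if the wrist force passes 120 N, or if a joint passes its speed limit or range.

## Working session

There is one attempt and no reset: what is moved stays moved. The work goes in short steps, Python scripts to look and compute and a tool call to move; the robot and the scene stay as the last step left them, time stands still between calls to the robot, and variables do not carry over. Pictures are saved under pics/ and viewed, at most 10 in all, crops included, and the job is handed in when it is done.

Besides the shell and the picture viewer there is one more tool, called after "Request:" in YAML: its name, and indented under it one key for each argument. move_arm: Moves the arm, as the interface text tells. Its arguments: {"type":"object","properties":{"steps":{"type":"array"}},"required":["steps"]}

```bash
mkdir -p pics; ls; cat > h.py <<'E'
import numpy as np,cv2
from cell import telemetry,eyes,ctrl,finder
from scipy.spatial.transform import Rotation as R
def cal(n):
    c=eyes.calibration(n); K=np.array([[c['fx'],0,c['cx']],[0,c['fy'],c['cy']],[0,0,1.]])
    a=np.array(c['attitude'],float)
    M=a if a.shape==(3,3) else R.from_euler('xyz',a).as_matrix()
    return K,np.array(c['distortion'],float),np.array(c['position'],float),M
def cam2w(n,p):
    K,d,t,M=cal(n); return np.asarray(p)@M.T+t
def cloud(n,D):
    K,d,t,M=cal(n); v,u=np.mgrid[0:480,0:640]
    q=cv2.undistortPoints(np.stack([u,v],-1).reshape(-1,1,2).astype(float),K,d).reshape(480,640,2)
    P=np.dstack([q*D[...,None],D]); return P@M.T+t
def proj(n,w):
    K,d,t,M=cal(n); p=(np.atleast_2d(w)-t)@M
    return cv2.projectPoints(p.reshape(-1,1,3).astype(float),np.zeros(3),np.zeros(3),K,d)[0].reshape(-1,2)
def st():
    s=telemetry.read_state(); return {k:np.round(s[k],3).tolist() for k in ('clock','eef_pos','tool_rot','force','torque','width','gripper_force')}
E
python3 - <<'E'
from h import *
for n in('scene','top'):
    print(eyes.calibration(n))
    im,D=eyes.get_image(n); cv2.imwrite(f'pics/{n}0.png',im); np.savez(f'{n}0.npz',im=im,D=D)
    for th in ['heater','block_top','tube_block','extractor','paddle','tool_stand','cool_tray']:
        for r in finder.pinpoint(n,th): print(n,th,np.round(cam2w(n,r['location'])).tolist(),round(r['confidence'],2))
print(st())
E
```

```text
pics
{'fx': 437.4411684472471, 'fy': 437.4411684472471, 'cx': 317.89716722493864, 'cy': 236.7838434924395, 'distortion': array([-0.0738063,  0.       ,  0.       ,  0.       ,  0.       ]), 'position': array([ 33.34800663, 442.3264571 , 729.46693981]), 'attitude': array([-2.3435826 ,  0.01374528, -2.29395575])}
scene heater [608.0, 215.0, 4.0] 0.93
scene extractor [438.0, 136.0, 41.0] 0.63
scene extractor [484.0, 235.0, 1.0] 0.61
scene extractor [397.0, 66.0, 1.0] 0.46
scene paddle [376.0, 291.0, -1.0] 0.67
scene paddle [439.0, 134.0, 169.0] 0.63
scene paddle [396.0, 65.0, 96.0] 0.62
scene paddle [480.0, 232.0, 102.0] 0.59
scene tool_stand [435.0, 132.0, -0.0] 0.76
scene cool_tray [492.0, -18.0, -2.0] 0.72
scene cool_tray [439.0, 132.0, 168.0] 0.5
{'fx': 476.6113563096479, 'fy': 476.6113563096479, 'cx': 318.1732603068104, 'cy': 246.983096999095, 'distortion': array([-0.01705422,  0.        ,  0.        ,  0.        ,  0.        ]), 'position': array([ 442.18592879,   34.62708268, 1112.03680514]), 'attitude': array([-3.06364218,  0.00487375, -1.5658578 ])}
top heater [606.0, 218.0, -3.0] 0.63
top tube_block [602.0, 178.0, 23.0] 0.7
top tube_block [622.0, 254.0, 50.0] 0.4
top extractor [435.0, 137.0, 41.0] 0.74
top extractor [485.0, 238.0, -3.0] 0.55
top extractor [380.0, -189.0, 0.0] 0.55
top extractor [393.0, 65.0, -2.0] 0.49
top paddle [434.0, 134.0, 168.0] 0.73
top paddle [479.0, 235.0, 99.0] 0.59
top paddle [393.0, 62.0, 94.0] 0.4
top tool_stand [433.0, 129.0, 1.0] 0.89
top cool_tray [490.0, -13.0, -2.0] 0.86
{'clock': 0.8, 'eef_pos': [236.153, -605.594, 231.34], 'tool_rot': [3.142, -0.0, 0.372], 'force': [0.218, -0.163, 0.453], 'torque': [-0.026, 0.021, -0.026], 'width': 85.515, 'gripper_force': 0.0}
```

View pics/scene0.png

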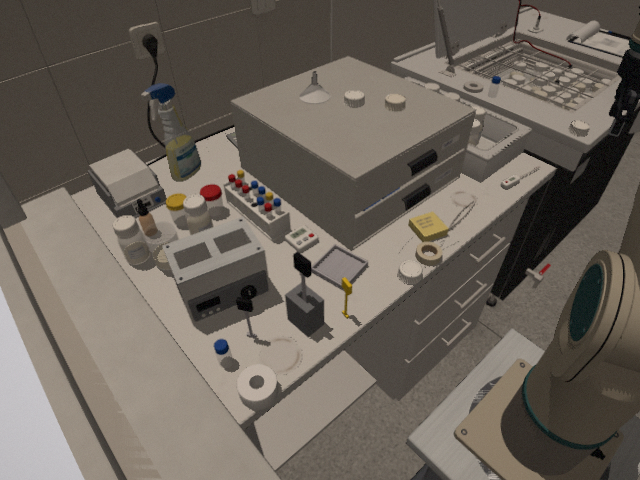

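View pics/top0.png

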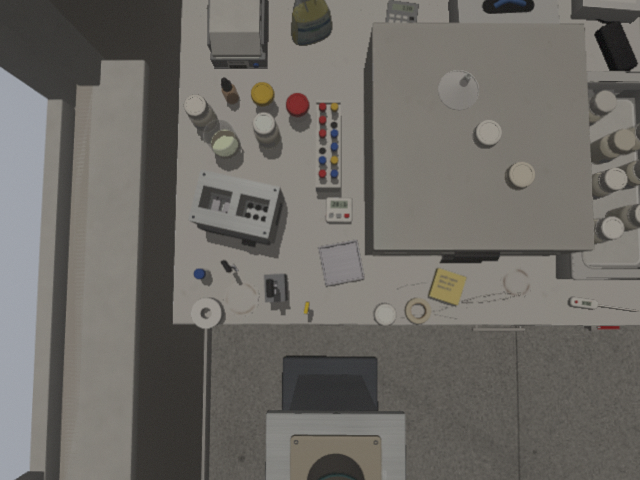

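```bash
python3 - <<'E'
from h import *
out={}
for n in('top','scene'):
    f=np.load(f'{n}0.npz'); P=cloud(n,f['D']); ok=f['D']>0
    def rect(lo,hi,x0,x1,y0,y1):
        m=ok&(P[...,2]>lo)&(P[...,2]<hi)&(P[...,0]>x0)&(P[...,0]<x1)&(P[...,1]>y0)&(P[...,1]<y1)
        q=P[m][:,:2].astype(np.float32); return len(q),cv2.minAreaRect(q),np.median(P[m][:,2])
    print(n,'heater',rect(128,145,500,720,80,340))
    print('stand',rect(74,86,390,480,90,180))
    print('paddle',rect(140,185,390,480,90,180))
    print('paddle dim',rect(80,125,450,510,205,265))
    print('tray',rect(9,22,430,560,-75,50))
    m=ok&(P[...,2]>100)&(P[...,0]>300)&(P[...,1]<60)&(P[...,1]>-700)
    q=P[m]; print('oven',np.percentile(q,[1,50,99],axis=0).round().tolist())
    m=ok&(P[...,2]<105)&(P[...,0]>540)&(P[...,0]<680)&(P[...,1]>210)&(P[...,1]<320)&(P[...,2]>40)
    print('slotwell',m.sum(),np.percentile(P[m][:,2],[5,25,50,75,95]))
im=np.load('top0.npz')['im']
a=cv2.resize(im[160:320,180:380],(800,640))[:600]
cv2.imwrite('pics/c1.png',a)
E
```

```text
top heater (3008, ((607.9540405273438, 215.22113037109375), (170.7906951904297, 110.5395278930664), 77.55477142333984), np.float64(135.2255775198571))
stand (396, ((435.6280517578125, 134.10342407226562), (60.03608703613281, 44.154449462890625), 3.2902779579162598), np.float64(80.1668104375085))
paddle (29, ((435.081298828125, 133.9132537841797), (33.960853576660156, 11.781454086303711), 2.8870251178741455), np.float64(173.5944887838433))
paddle dim (82, ((480.7541809082031, 234.15077209472656), (27.772485733032227, 9.482950210571289), 33.62892150878906), np.float64(114.27993897568848))
tray (295, ((494.10986328125, -13.028289794921875), (91.77960205078125, 92.04784393310547), 11.027756690979004), np.float64(14.051829238501114))
oven [[510.0, -611.0, 107.0], [722.0, -277.0, 213.0], [957.0, -66.0, 240.0]]
slotwell 779 [51.90141603 65.25255192 69.49983434 83.22194776 99.48538397]
scene heater (2927, ((609.5789794921875, 213.79965209960938), (170.79873657226562, 114.11576080322266), 77.31842803955078), np.float64(135.2683440397209))
stand (607, ((436.26910400390625, 134.7251739501953), (62.468971252441406, 45.78911209106445), 2.838487386703491), np.float64(80.17802041360585))
paddle (213, ((434.23675537109375, 138.90762329101562), (37.654850006103516, 9.286465644836426), 15.523094177246094), np.float64(169.75190847417127))
paddle dim (203, ((479.525146484375, 234.50123596191406), (27.986936569213867, 11.064634323120117), 33.76614761352539), np.float64(107.69084862152113))
tray (419, ((499.02886962890625, -21.318466186523438), (98.89069366455078, 114.0274887084961), 11.217367172241211), np.float64(13.93749869943963))
oven [[509.0, -671.0, 102.0], [858.0, -199.0, 213.0], [1207.0, 53.0, 405.0]]
slotwell 1595 [ 44.68189655  62.69626536  81.22125806  92.39922322 102.40936695]
```

View pics/c1.png

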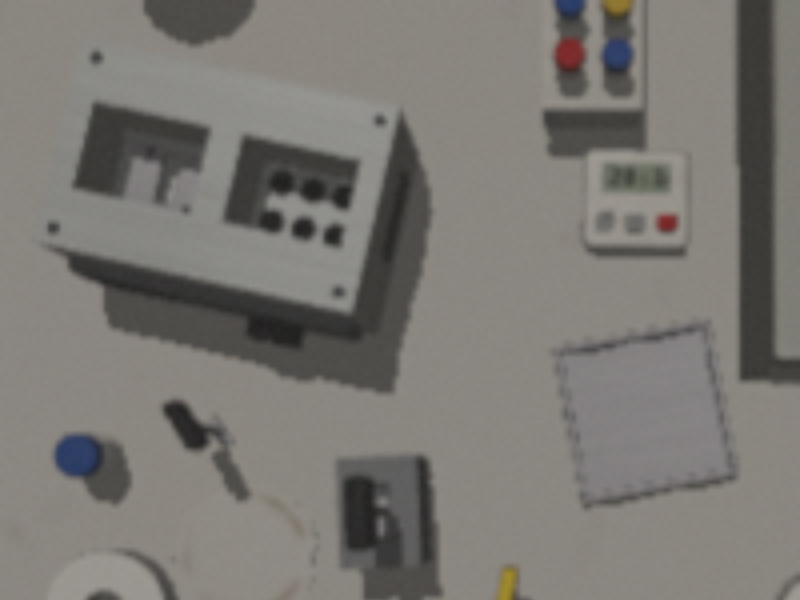

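Request:
move_arm:
  steps:
    - [0, 0, 8.1, 0.014, 0.037, 0.006, 0.0854]
    - [0, 0, 8.1, 0.014, 0.037, 0.006, 0.0854]
    - [0, 0, 8.1, 0.014, 0.037, 0.006, 0.0854]
    - [0, 0, 8.1, 0.014, 0.037, 0.006, 0.0854]
    - [0, 0, 8.1, 0.014, 0.037, 0.006, 0.0854]

```text
clock: 1.3
eef_pos: [306.6, -419.1, 261.8]
tool_rot: [3.141, 0.0, 1.084]
force: [0.4, 0.8, 0.5]
width: 85.6
gripper_force: 0.0
```

```bash
python3 - <<'E'
from h import *
print(st(),telemetry.read_state()['qpos'])
# rectified well view from top, heater frame plane z=67
n='top'; f=np.load('top0.npz'); K,d,t,M=cal(n)
c=np.array([608.,215.2]); a=np.radians(-12.5); ex=np.array([np.cos(a),np.sin(a)]); ey=np.array([-np.sin(a),np.cos(a)])
ys,xs=np.mgrid[75:5:-0.125,][0] if 0 else np.arange(80,0,-0.125),np.arange(-40,40,0.125)
X,Y=np.meshgrid(xs,ys)   # cols heater x, rows heater y
ims=[]
for z in(67,135):
    W=np.dstack([c[0]+X*ex[0]+Y*ey[0],c[1]+X*ex[1]+Y*ey[1],0*X+z])
    uv=proj(n,W.reshape(-1,3)).reshape(X.shape+(2,)).astype(np.float32)
    o=cv2.remap(f['im'],uv[...,0],uv[...,1],cv2.INTER_CUBIC)
    o=cv2.convertScaleAbs(o,alpha=1.4)
    for k in range(0,640,80): o[k,::6]=(0,0,255); o[::6,k]=(0,0,255)
    ims.append(cv2.resize(o,(400,400)))
cv2.imwrite('pics/w1.png',np.hstack(ims))
E
```

```text
{'clock': 1.3, 'eef_pos': [306.576, -419.147, 261.762], 'tool_rot': [3.141, 0.0, 1.084], 'force': [0.427, 0.777, 0.502], 'torque': [-0.053, 0.042, 0.089], 'width': 85.561, 'gripper_force': 0.0} [ 1.00748665  0.40817322 -0.17231755  1.83755906  0.08699315  0.90254478
  0.30870911]
```

View pics/w1.png

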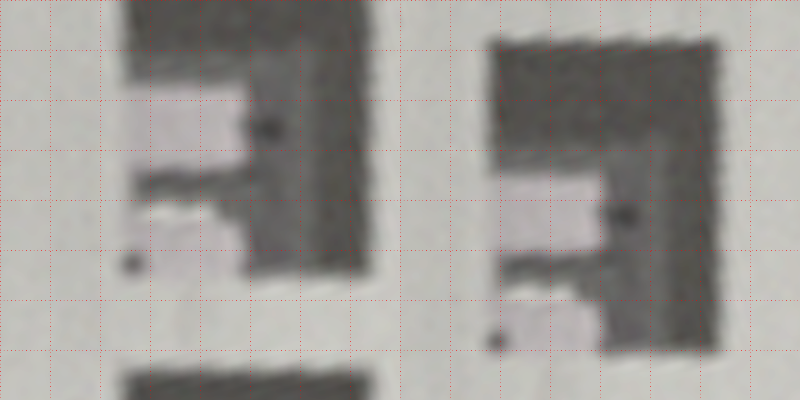

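Request:
move_arm:
  steps:
    - [0, 0, 8.07, 0.013, 0.037, 0, 0.0854]
    - [0, 0, 8.07, 0.013, 0.037, 0, 0.0854]
    - [0, 0, 8.07, 0.013, 0.037, 0, 0.0854]
    - [0, 0, 8.07, 0.013, 0.037, 0, 0.0854]
    - [0, 0, 8.07, 0.013, 0.037, 0, 0.0854]

```text
clock: 1.8
eef_pos: [371.5, -234.2, 261.6]
tool_rot: [3.141, 0.001, 1.788]
force: [0.4, -0.2, -0.1]
width: 85.2
gripper_force: 0.0
```

Request:
move_arm:
  steps:
    - [0, 0, 8.07, 0.0063, 0.037, 0, 0.0854]
    - [0, 0, 8.07, 0.0063, 0.037, 0, 0.0854]
    - [0, 0, 8.07, 0.0063, 0.037, 0, 0.0854]
    - [0, 0, 8.07, 0.0063, 0.037, 0, 0.0854]
    - [0, 0, 8.07, 0.0063, 0.037, 0, 0.0854]

```text
clock: 2.3
eef_pos: [402.9, -49.3, 261.7]
tool_rot: [3.141, 0.001, 2.492]
force: [0.8, 0.5, 0.2]
width: 85.7
gripper_force: 0.0
```

Request:
move_arm:
  steps:
    - [0, 0, 8.07, 0.0063, 0.037, 0, 0.06]
    - [0, 0, 8.07, 0.0063, 0.037, 0, 0.06]
    - [0, 0, 8.07, 0.0063, 0.037, 0, 0.06]
    - [0, 0, 8.07, 0.0063, 0.037, 0, 0.06]
    - [0, 0, 8.07, 0.0063, 0.037, 0, 0.06]

```text
clock: 2.8
eef_pos: [434.5, 135.7, 261.6]
tool_rot: [-3.141, 0.001, -3.087]
force: [0.8, 0.3, 0.5]
width: 59.8
gripper_force: 0.0
```

Request:
move_arm:
  steps:
    - [0, 0, 0, 0.0005, -0.0017, -0.025, 0.06]
    - [0, 0, 0, 0, 0, -0.03, 0.06]
    - [0, 0, 0, 0, 0, -0.03, 0.06]
    - [0, 0, 0, 0, 0, -0.016, 0.06]
    - [0, 0, 0, 0, 0, -0.007, 0.06]

```text
clock: 3.3
eef_pos: [433.9, 132.3, 152.0]
tool_rot: [-3.141, -0.002, -3.092]
force: [-0.1, -0.1, 0.4]
width: 60.1
gripper_force: 0.0
```

Request:
move_arm:
  steps:
    - [0, 0, 0, 0, 0, 0, 0.03]
    - [0, 0, 0, 0, 0, 0, 0.02]
    - [0, 0, 0, 0, 0, 0, 0.005]
    - [0, 0, 0, 0, 0, 0, 0.005]
    - [0, 0, 0, 0, 0, 0, 0.005]

```text
clock: 3.8
eef_pos: [435.6, 133.2, 154.3]
tool_rot: [3.141, 0.002, -3.092]
force: [0.1, 1.0, 6.3]
width: 11.3
gripper_force: 59.1
```

Request:
move_arm:
  steps:
    - [0, 0, 0, 0, 0, 0.01, 0.005]
    - [0, 0, 0, 0, 0, 0.02, 0.005]
    - [0, 0, 0, 0, 0, 0.03, 0.005]
    - [0, 0, 0, 0, 0, 0.03, 0.005]
    - [0, 0, 0, 0, 0, 0.03, 0.005]

```text
clock: 4.3
eef_pos: [434.0, 132.5, 274.9]
tool_rot: [-3.141, -0.001, -3.091]
force: [1.2, -0.0, -0.5]
width: 11.3
gripper_force: 59.0
```

```bash
python3 - <<'E'
from h import *
print(st())
im,D=eyes.get_image('scene'); cv2.imwrite('pics/s1.png',cv2.resize(im[200:350,210:410],(800,600)))
im2,D2=eyes.get_image('top')
P=cloud('top',D2); m=(D2>0)&(P[...,2]>80+100)&(P[...,2]<300)
E
```

```text
{'clock': 4.3, 'eef_pos': [434.013, 132.46, 274.876], 'tool_rot': [-3.141, -0.001, -3.091], 'force': [1.173, -0.015, -0.548], 'torque': [-0.07, -0.054, 0.05], 'width': 11.283, 'gripper_force': 58.971}
```

View pics/s1.png

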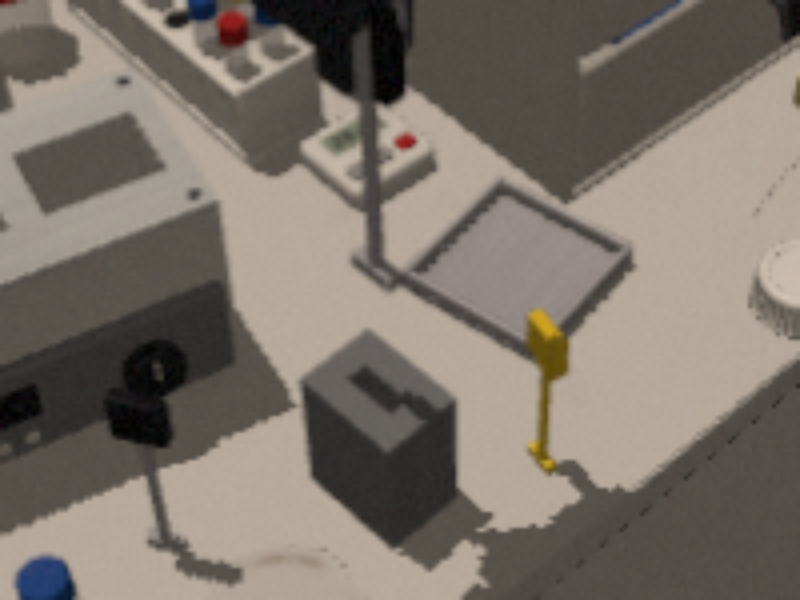

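Request:
move_arm:
  steps:
    - [0, 0, -3.1, 0.0366, 0.0246, 0.002, 0.005]
    - [0, 0, -3.1, 0.0366, 0.0246, 0, 0.005]
    - [0, 0, -3.1, 0.0366, 0.0246, 0, 0.005]
    - [0, 0, -3.1, 0.0366, 0.0246, 0, 0.005]
    - [0, 0, -3.0, 0.0366, 0.0246, 0, 0.005]

```text
clock: 4.9
eef_pos: [618.5, 255.9, 274.2]
tool_rot: [-3.14, -0.001, 2.92]
force: [1.0, 0.4, -0.3]
width: 11.2
gripper_force: 58.9
```

```bash
python3 - <<'E'
from h import *
import time
print(st())
im,D=eyes.get_image('scene'); P=cloud('scene',D); s=st(); p=np.array(s['eef_pos']); 
m=(D>0)&(np.hypot(P[...,0]-p[0],P[...,1]-p[1])<30)&(P[...,2]>140)&(P[...,2]<p[2]-10)
q=P[m]; print(s['eef_pos'],len(q))
for lo in range(145,270,8):
    k=q[(q[:,2]>=lo)&(q[:,2]<lo+8)]
    if len(k): print(lo,len(k),k.mean(0).round(1),k.min(0).round(1))
v,u=np.nonzero(m); print(u.min(),u.max(),v.min(),v.max())
c=proj('scene',[[p[0],p[1],p[2]-114]])[0]; print(c)
x0,y0=int(c[0])-50,int(c[1])-50
cv2.imwrite('pics/s2.png',cv2.resize(im[y0:y0+75,x0:x0+100],(800,600),interpolation=cv2.INTER_CUBIC)); print(x0,y0)
E
```

```text
{'clock': 4.9, 'eef_pos': [618.467, 255.872, 274.246], 'tool_rot': [-3.14, -0.001, 2.92], 'force': [0.954, 0.383, -0.264], 'torque': [0.004, -0.05, 0.064], 'width': 11.189, 'gripper_force': 58.882}
[623.556, 260.808, 273.387] 192
153 3 [618.7 256.7 160.5] [606.8 254.2 160. ]
161 30 [612.1 257.5 166.7] [605.3 252.7 162.1]
169 18 [614.9 256.4 172.1] [605.7 252.5 169.1]
177 13 [616.4 255.7 181.7] [614.4 252.3 177.5]
185 12 [617.  256.2 189.3] [615.4 253.8 185.8]
193 12 [616.8 255.9 197.3] [614.8 252.5 193.8]
201 14 [616.9 255.8 204.9] [613.6 252.3 201.4]
209 15 [617.1 255.7 212.8] [614.2 252.2 209.1]
217 14 [617.  256.4 221.4] [614.3 252.8 218.2]
225 17 [616.9 255.6 228.8] [613.8 252.  225.1]
233 11 [617.1 255.2 236.4] [615.5 252.2 233.4]
241 12 [616.8 255.2 244.4] [614.9 252.5 241. ]
249 13 [615.4 255.6 253.7] [613.9 252.2 250. ]
257 8 [615.2 255.4 259.3] [614.3 252.6 257.5]
175 192 205 250
[184.51947372 246.43604269]
134 196
```

View pics/s2.png

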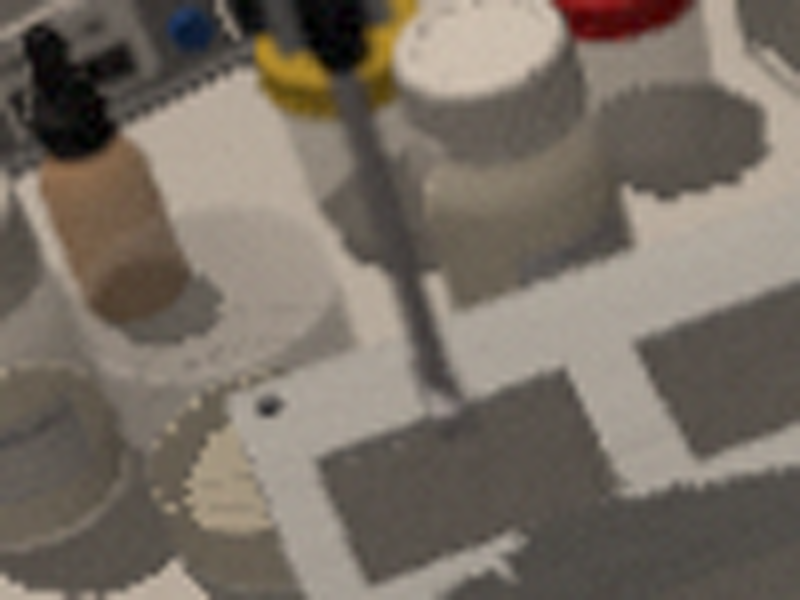

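Request:
move_arm:
  steps:
    - [0, 0, 0, 0, 0, 0, 0.005]
    - [0, 0, 0, 0, 0, 0, 0.005]
    - [0, 0, 0, 0, 0, 0, 0.005]

```text
clock: 5.25
eef_pos: [616.7, 254.6, 275.1]
tool_rot: [-3.14, -0.001, 2.923]
force: [1.0, 0.2, -0.4]
width: 11.7
gripper_force: 59.1
```

```bash
python3 - <<'E'
from h import *
print(st())
im,D=eyes.get_image('scene'); P=cloud('scene',D); p=np.array(st()['eef_pos']); print(p)
m=(D>0)&(np.hypot(P[...,0]-p[0],P[...,1]-p[1])<9)&(P[...,2]>178)&(P[...,2]<245)
q=P[m]; print(len(q),np.median(q,0)); A=np.c_[q[:,2]-114-50,np.ones(len(q))]; print(np.linalg.lstsq(A,q[:,:2],rcond=None)[0])
E
```

```text
{'clock': 5.25, 'eef_pos': [616.659, 254.629, 275.125], 'tool_rot': [-3.14, -0.001, 2.923], 'force': [1.038, 0.194, -0.438], 'torque': [-0.005, 0.01, 0.032], 'width': 11.672, 'gripper_force': 59.128}
[616.859 254.621 275.477]
117 [614.99253485 254.64595143 211.6106976 ]
[[ 5.08301965e-03 -6.34223866e-03]
 [ 6.14966770e+02  2.54815044e+02]]
```

Request:
move_arm:
  steps:
    - [0, 0, 0, 0.0002, 0.0008, -0.015, 0.005]
    - [0, 0, 0, 0, 0, -0.025, 0.005]
    - [0, 0, 0, 0, 0, -0.025, 0.005]
    - [0, 0, 0, 0, 0, -0.015, 0.005]
    - [0, 0, 0, 0, 0, -0.005, 0.005]

```text
clock: 5.8
eef_pos: [616.7, 255.4, 188.0]
tool_rot: [-3.139, -0.003, 2.923]
force: [-0.3, 0.0, -0.5]
width: 11.2
gripper_force: 59.2
```

Request:
move_arm:
  steps:
    - [0, 0, 0, 0, 0, 0, 0.005]
    - [0, 0, 0, 0, 0, -0.002, 0.005]
    - [0, 0, 0, 0, 0, -0.002, 0.005]
    - [0, 0, 0, 0, 0, -0.002, 0.005]
    - [0, 0, 0, 0, 0, -0.001, 0.005]

```text
clock: 6.3
eef_pos: [618.0, 256.5, 183.5]
tool_rot: [3.141, 0.0, 2.922]
force: [-0.1, -0.0, -0.6]
width: 11.1
gripper_force: 59.2
```

Request:
move_arm:
  steps:
    - [0, 0, 0, 0, 0, -0.001, 0.005]
    - [0, 0, 0, 0, 0, -0.001, 0.005]
    - [0, 0, 0, 0, 0, -0.001, 0.005]
    - [0, 0, 0, 0, 0, 0, 0.005]

```text
clock: 6.7
eef_pos: [618.1, 256.7, 181.2]
tool_rot: [3.141, 0.001, 2.923]
force: [-0.7, 0.5, 5.1]
width: 11.3
gripper_force: 60.0
```

Request:
move_arm:
  steps:
    - [0, 0, 0, -0.0003, -0.0003, 0, 0.005]
    - [0, 0, 0, -0.0003, -0.0003, 0, 0.005]
    - [0, 0, 0, -0.0003, -0.0003, 0, 0.005]
    - [0, 0, 0, -0.0003, -0.0003, 0, 0.005]
    - [0, 0, 0, 0, 0, 0, 0.005]

```text
clock: 7.2
eef_pos: [617.5, 256.2, 181.2]
tool_rot: [3.139, 0.002, 2.923]
force: [0.3, 1.5, 5.2]
width: 11.1
gripper_force: 59.8
```

Request:
move_arm:
  steps:
    - [0, 0, 0, -0.0002, -0.0004, 0, 0.005]
    - [0, 0, 0, -0.0002, -0.0004, 0, 0.005]
    - [0, 0, 0, -0.0002, -0.0004, 0, 0.005]
    - [0, 0, 0, -0.0002, -0.0004, 0, 0.005]
    - [0, 0, 0, 0, 0, 0, 0.005]

```text
clock: 7.7
eef_pos: [615.9, 253.9, 179.9]
tool_rot: [3.141, -0.0, 2.923]
force: [1.8, 3.0, 1.0]
width: 10.9
gripper_force: 59.3
```

Request:
move_arm:
  steps:
    - [0, 0, 0, 0.0001, 0.0004, 0, 0.005]
    - [0, 0, 0, 0, 0, -0.001, 0.005]
    - [0, 0, 0, 0, 0, -0.001, 0.005]
    - [0, 0, 0, 0, 0, -0.001, 0.005]
    - [0, 0, 0, 0, 0, 0, 0.005]

```text
clock: 8.2
eef_pos: [615.7, 253.8, 176.9]
tool_rot: [-3.141, -0.001, 2.923]
force: [0.8, 1.8, 0.2]
width: 11.2
gripper_force: 59.1
```

Request:
move_arm:
  steps:
    - [0, 0, 0, 0.0001, 0.0003, -0.002, 0.005]
    - [0, 0, 0, 0, 0, -0.002, 0.005]
    - [0, 0, 0, 0, 0, -0.002, 0.005]
    - [0, 0, 0, 0, 0, -0.002, 0.005]
    - [0, 0, 0, 0, 0, -0.001, 0.005]

```text
clock: 8.7
eef_pos: [615.8, 254.0, 167.8]
tool_rot: [-3.141, -0.001, 2.923]
force: [0.4, 0.7, -0.6]
width: 11.0
gripper_force: 59.2
```

Request:
move_arm:
  steps:
    - [0, 0, 0, 0, 0, -0.001, 0.005]
    - [0, 0, 0, 0, 0, -0.001, 0.005]
    - [0, 0, 0, 0, 0, -0.001, 0.005]
    - [0, 0, 0, 0, 0, -0.0005, 0.005]
    - [0, 0, 0, 0, 0, 0, 0.005]

```text
clock: 9.2
eef_pos: [615.7, 254.0, 165.4]
tool_rot: [-3.141, -0.0, 2.922]
force: [-1.5, -1.0, 5.1]
width: 11.3
gripper_force: 60.0
```

Request:
move_arm:
  steps:
    - [0, 0, 0, 0, 0, 0.0016, 0.005]
    - [0, 0, -6, 0, 0, 0, 0.005]
    - [0, 0, -6, 0, 0, 0, 0.005]
    - [0, 0, -6, 0, 0, 0, 0.005]
    - [0, 0, -6, 0, 0, 0, 0.005]

```text
clock: 9.7
eef_pos: [615.9, 254.3, 166.0]
tool_rot: [-3.141, -0.0, 2.499]
force: [-0.4, -0.4, -0.8]
width: 11.1
gripper_force: 59.0
```

```bash
python3 -c "
from h import *
print(st())"
```

```text
{'clock': 9.7, 'eef_pos': [615.946, 254.298, 165.997], 'tool_rot': [-3.141, -0.0, 2.499], 'force': [-0.416, -0.427, -0.754], 'torque': [-0.021, -0.001, 0.011], 'width': 11.131, 'gripper_force': 59.03}
```

Request:
move_arm:
  steps:
    - [0, 0, -6, 0, 0, 0, 0.005]
    - [0, 0, -6, 0, 0, 0, 0.005]
    - [0, 0, -6, 0, 0, 0, 0.005]
    - [0, 0, -6, 0, 0, 0, 0.005]
    - [0, 0, -6, 0, 0, 0, 0.005]

```text
clock: 10.2
eef_pos: [615.9, 254.3, 166.0]
tool_rot: [-3.141, -0.0, 1.976]
force: [-0.7, -0.0, -0.3]
width: 10.9
gripper_force: 59.0
```

Request:
move_arm:
  steps:
    - [0, 0, -6, 0, 0, 0, 0.005]
    - [0, 0, -6, 0, 0, 0, 0.005]
    - [0, 0, -6, 0, 0, 0, 0.005]
    - [0, 0, -6, 0, 0, 0, 0.005]
    - [0, 0, -4, 0, 0, 0, 0.005]

```text
clock: 10.7
eef_pos: [615.9, 254.4, 166.0]
tool_rot: [-3.141, 0.0, 1.488]
force: [-0.5, -0.9, -0.5]
width: 10.8
gripper_force: 59.0
```

```bash
python3 -c "
from h import *
print(st())"
```

```text
{'clock': 10.7, 'eef_pos': [615.873, 254.442, 166.033], 'tool_rot': [-3.141, 0.0, 1.488], 'force': [-0.548, -0.935, -0.529], 'torque': [0.033, -0.001, -0.009], 'width': 10.845, 'gripper_force': 59.029}
```

Request:
move_arm:
  steps:
    - [0, 0, -3, 0, 0, 0, 0.005]
    - [0, 0, -2, 0, 0, 0, 0.005]
    - [0, 0, -2, 0, 0, 0, 0.005]
    - [0, 0, -2, 0, 0, 0, 0.005]
    - [0, 0, -1, 0, 0, 0, 0.005]

```text
clock: 11.2
eef_pos: [616.3, 254.3, 166.4]
tool_rot: [3.141, -0.0, 1.315]
force: [0.5, 0.2, -0.6]
width: 11.0
gripper_force: 59.0
```

```bash
python3 -c "
from h import *
print(st())"
```

```text
{'clock': 11.2, 'eef_pos': [616.305, 254.272, 166.377], 'tool_rot': [3.141, -0.0, 1.315], 'force': [0.5, 0.15, -0.582], 'torque': [-0.031, -0.211, 0.005], 'width': 11.044, 'gripper_force': 58.96}
```

Request:
move_arm:
  steps:
    - [0, 0, -1.2, 0, 0, 0, 0.005]
    - [0, 0, -1.2, 0, 0, 0, 0.005]
    - [0, 0, -1.2, 0, 0, 0, 0.005]

```text
clock: 11.5
eef_pos: [616.3, 254.3, 166.5]
tool_rot: [3.141, -0.0, 1.252]
force: [0.4, -1.8, -1.0]
width: 11.4
gripper_force: 58.9
```

```bash
python3 -c "
from h import *
print(st())"
```

```text
{'clock': 11.5, 'eef_pos': [616.349, 254.254, 166.46], 'tool_rot': [3.141, -0.0, 1.252], 'force': [0.436, -1.767, -0.998], 'torque': [-0.159, -0.415, 0.008], 'width': 11.401, 'gripper_force': 58.879}
```

Request:
move_arm:
  steps:
    - [0, 0, -0.8, 0, 0, 0, 0.005]
    - [0, 0, -0.8, 0, 0, 0, 0.005]

```text
clock: 11.7
eef_pos: [616.5, 254.2, 166.5]
tool_rot: [3.141, -0.0, 1.225]
force: [1.5, -0.6, -2.2]
width: 11.3
gripper_force: 58.8
```

```bash
python3 -c "
from h import *
print(st())"
```

```text
{'clock': 11.7, 'eef_pos': [616.456, 254.22, 166.497], 'tool_rot': [3.141, -0.0, 1.225], 'force': [1.48, -0.606, -2.209], 'torque': [-0.292, -0.634, 0.113], 'width': 11.25, 'gripper_force': 58.801}
```

Request:
move_arm:
  steps:
    - [0, 0, 2, 0, 0, 0, 0.005]
    - [0, 0, 2, 0, 0, 0, 0.005]
    - [0, 0, 0, 0, 0, 0, 0.005]
    - [0, 0, 0, 0, 0, 0.001, 0.005]
    - [0, 0, 0, 0, 0, 0.001, 0.005]

```text
clock: 12.2
eef_pos: [615.8, 254.4, 168.1]
tool_rot: [-3.141, 0.0, 1.296]
force: [1.4, 0.5, -4.0]
width: 10.9
gripper_force: 58.4
```

Request:
move_arm:
  steps:
    - [0, 0, 0, 0, 0, 0.001, 0.005]
    - [0, 0, 0, 0, 0, 0.001, 0.005]
    - [0, 0, 0, 0, 0, 0.001, 0.005]
    - [0, 0, 0, 0, 0, 0.001, 0.005]
    - [0, 0, 0, 0, 0, 0, 0.005]

```text
clock: 12.7
eef_pos: [615.9, 254.5, 172.5]
tool_rot: [-3.141, 0.0, 1.296]
force: [0.8, -1.0, -3.8]
width: 10.8
gripper_force: 58.7
```

```bash
python3 -c "
from h import *
print(st())"
```

```text
{'clock': 12.7, 'eef_pos': [615.854, 254.451, 172.511], 'tool_rot': [-3.141, 0.0, 1.296], 'force': [0.77, -0.982, -3.827], 'torque': [-0.073, -0.332, 0.035], 'width': 10.766, 'gripper_force': 58.696}
```

Request:
move_arm:
  steps:
    - [0, 0, 0, 0, 0, 0.003, 0.005]
    - [0, 0, 0, 0, 0, 0.004, 0.005]
    - [0, 0, 0, 0, 0, 0.005, 0.005]
    - [0, 0, 0, 0, 0, 0.005, 0.005]
    - [0, 0, 0, 0, 0, 0.005, 0.005]

```text
clock: 13.2
eef_pos: [615.9, 254.6, 195.0]
tool_rot: [-3.141, -0.0, 1.296]
force: [0.4, 0.2, -4.2]
width: 10.9
gripper_force: 58.7
```

Request:
move_arm:
  steps:
    - [0, 0, 0, 0, 0, 0.006, 0.005]
    - [0, 0, 0, 0, 0, 0.006, 0.005]
    - [0, 0, 0, 0, 0, 0.006, 0.005]
    - [0, 0, 0, 0, 0, 0.006, 0.005]
    - [0, 0, 0, 0, 0, 0.006, 0.005]

```text
clock: 13.7
eef_pos: [616.0, 254.4, 225.0]
tool_rot: [-3.141, -0.0, 1.296]
force: [0.1, -0.1, -3.8]
width: 11.2
gripper_force: 58.7
```

Request:
move_arm:
  steps:
    - [0, 0, 0, 0, 0, 0.007, 0.005]
    - [0, 0, 0, 0, 0, 0.007, 0.005]
    - [0, 0, 0, 0, 0, 0.007, 0.005]
    - [0, 0, 0, 0, 0, 0.007, 0.005]
    - [0, 0, 0, 0, 0, 0.007, 0.005]

```text
clock: 14.2
eef_pos: [616.0, 254.4, 260.0]
tool_rot: [-3.142, -0.0, 1.296]
force: [0.5, 0.5, -4.0]
width: 11.3
gripper_force: 58.7
```

Request:
move_arm:
  steps:
    - [0, 0, 0, 0, 0, 0.01, 0.005]
    - [0, 0, 0, 0, 0, 0.01, 0.005]
    - [0, 0, 0, 0, 0, 0.01, 0.005]
    - [0, 0, 0, 0, 0, 0.008, 0.005]
    - [0, 0, 0, 0, 0, 0.004, 0.005]

```text
clock: 14.7
eef_pos: [616.4, 254.6, 302.7]
tool_rot: [3.14, -0.001, 1.296]
force: [-0.6, -0.3, -3.6]
width: 10.9
gripper_force: 58.7
```

```bash
python3 - <<'E'
from h import *
s=st();print(s)
im,D=eyes.get_image('scene'); P=cloud('scene',D); p=np.array(s['eef_pos'])
m=(D>0)&(np.hypot(P[...,0]-p[0],P[...,1]-p[1])<45)&(P[...,2]>143)&(P[...,2]<220)
q=P[m]; print(len(q),np.percentile(q,[1,50,99],axis=0).round(1))
top=q[q[:,2]>np.percentile(q[:,2],99)-60]
c=proj('scene',[[p[0],p[1],p[2]-114]])[0].astype(int)
cv2.imwrite('pics/s3.png',cv2.resize(im[c[1]-75:c[1]+75,c[0]-100:c[0]+100],(800,600)))
E
```

```text
{'clock': 14.7, 'eef_pos': [616.411, 254.621, 302.681], 'tool_rot': [3.14, -0.001, 1.296], 'force': [-0.644, -0.259, -3.647], 'torque': [-0.006, -0.033, -0.048], 'width': 10.937, 'gripper_force': 58.719}
1190 [[589.8 224.  158.3]
 [601.7 257.5 196.4]
 [642.6 287.  213.6]]
```

View pics/s3.png

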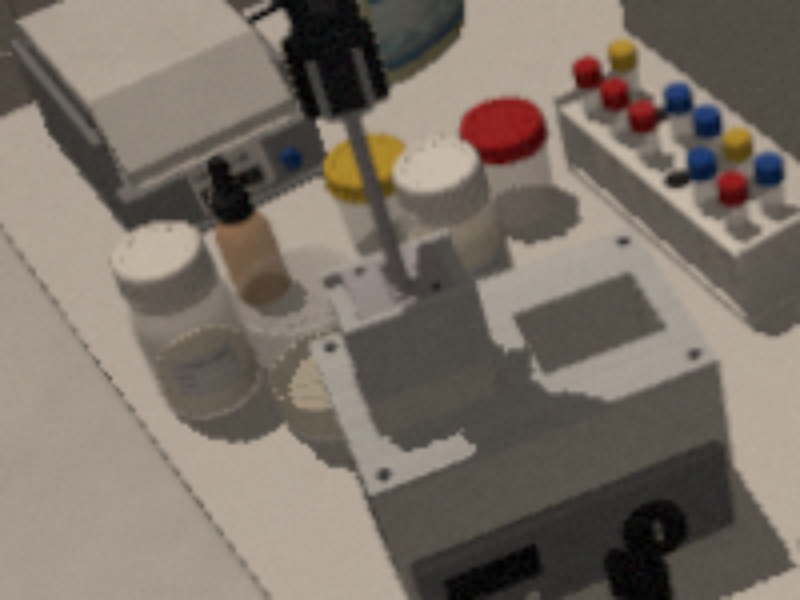

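```bash
python3 - <<'E'
from h import *
for n in('top','scene'):
    f=np.load(f'{n}0.npz'); P=cloud(n,f['D']); ok=f['D']>0
    for x0 in range(440,640,20):
        m=ok&(P[...,2]>60)&(P[...,0]>x0)&(P[...,0]<x0+20)&(P[...,1]<25)&(P[...,1]>-200)
        q=P[m]
        if len(q)>5: print(n,x0,len(q),'ymax',np.percentile(q[:,1],[90,99,100]).round(),'z',np.percentile(q[:,2],[5,50,99]).round(), 'xmin',q[:,0].min().round())
f=np.load('top0.npz'); P=cloud('top',f['D']);m=(f['D']>0)&(P[...,2]>9)&(P[...,2]<22)&(abs(P[...,0]-494)<65)&(abs(P[...,1]+13)<60)
print(cv2.boxPoints(cv2.minAreaRect(P[m][:,:2].astype(np.float32))))
E
```

```text
top 500 710 ymax [-74. -66. -66.] z [ 67. 208. 215.] xmin 509.0
top 520 836 ymax [-68. -66. -66.] z [157. 212. 216.] xmin 520.0
top 540 788 ymax [-68. -66. -66.] z [157. 212. 216.] xmin 540.0
top 560 810 ymax [-68. -66. -66.] z [160. 212. 216.] xmin 560.0
top 580 802 ymax [-68. -66. -66.] z [160. 212. 216.] xmin 580.0
top 600 772 ymax [-68. -66. -66.] z [159. 212. 216.] xmin 600.0
top 620 802 ymax [-69. -66. -66.] z [162. 212. 216.] xmin 620.0
scene 500 2469 ymax [-71. -66. -64.] z [ 70. 149. 214.] xmin 508.0
scene 520 740 ymax [-66. -64. -63.] z [ 77. 206. 215.] xmin 520.0
scene 540 700 ymax [-66. -64. -64.] z [ 77. 208. 215.] xmin 540.0
scene 560 694 ymax [-66. -64. -64.] z [ 77. 210. 215.] xmin 560.0
scene 580 666 ymax [-66. -65. -64.] z [ 77. 207. 215.] xmin 580.0
scene 600 626 ymax [-66. -65. -64.] z [ 75. 207. 214.] xmin 600.0
scene 620 627 ymax [-66. -65. -64.] z [ 77. 209. 214.] xmin 620.0
[[440.2638    23.367779]
 [457.8711   -66.98038 ]
 [547.95593  -49.42436 ]
 [530.34863   40.923798]]
```

Request:
move_arm:
  steps:
    - [0, 0, 0, -0.006, -0.013, 0, 0.005]
    - [0, 0, 2, -0.009, -0.02, 0, 0.005]
    - [0, 0, 3, -0.011, -0.024, 0, 0.005]
    - [0, 0, 3, -0.011, -0.024, 0, 0.005]
    - [0, 0, 3, -0.011, -0.024, 0, 0.005]

```text
clock: 15.25
eef_pos: [567.3, 148.4, 301.1]
tool_rot: [-3.141, 0.0, 1.49]
force: [-0.5, -0.4, -3.6]
width: 11.0
gripper_force: 58.8
```

Request:
move_arm:
  steps:
    - [0, 0, 3, -0.011, -0.024, 0, 0.005]
    - [0, 0, 3, -0.011, -0.024, 0, 0.005]
    - [0, 0, 3, -0.011, -0.024, 0, 0.005]
    - [0, 0, 3, -0.011, -0.024, 0, 0.005]
    - [0, 0, 0, -0.011, -0.024, 0, 0.005]

```text
clock: 15.75
eef_pos: [512.3, 28.4, 301.3]
tool_rot: [-3.141, -0.0, 1.698]
force: [0.3, -0.7, -3.9]
width: 11.6
gripper_force: 58.8
```

Request:
move_arm:
  steps:
    - [0, 0, 0, -0.009, -0.02, 0, 0.005]
    - [0, 0, 0, -0.006, -0.012, 0, 0.005]
    - [0, 0, 0, -0.003, -0.007, 0, 0.005]
    - [0, 0, 0, 0, 0, 0, 0.005]
    - [0, 0, 0, 0, 0, 0, 0.005]

```text
clock: 16.25
eef_pos: [495.6, -8.5, 301.5]
tool_rot: [3.141, -0.001, 1.698]
force: [-0.1, 0.1, -3.2]
width: 11.0
gripper_force: 58.7
```

```bash
python3 - <<'E'
from h import *
s=st();print(s)
for n in('scene','top'):
    im,D=eyes.get_image(n); P=cloud(n,D); p=np.array(s['eef_pos'])
    m=(D>0)&(np.hypot(P[...,0]-p[0],P[...,1]-p[1])<50)&(P[...,2]>150)&(P[...,2]<208)
    q=P[m]; print(len(q),np.percentile(q,[1,50,99],axis=0).round(1))
    t=q[(q[:,2]>np.percentile(q[:,2],99)-60)]
    t=q[(q[:,2]>194)&(q[:,2]<208)]
    if len(t)>20: print(cv2.minAreaRect(t[:,:2].astype(np.float32)))
E
```

```text
{'clock': 16.25, 'eef_pos': [495.602, -8.457, 301.527], 'tool_rot': [3.141, -0.001, 1.698], 'force': [-0.116, 0.125, -3.191], 'torque': [0.067, -0.038, 0.042], 'width': 10.976, 'gripper_force': 58.748}
1036 [[470.7 -39.7 157.6]
 [485.3   6.5 193. ]
 [518.3  25.7 203.7]]
((497.26202392578125, -8.158618927001953), (46.411170959472656, 63.008174896240234), 11.258171081542969)Traceback (most recent call last):
  File "<stdin>", line 6, in <module>
    return _quantile_unchecked(
        a, q, axis, out, overwrite_input, method, keepdims, weights)
    return _ureduce(a,
                    func=_quantile_ureduce_func,
    ...<5 lines>...
                    overwrite_input=overwrite_input,
                    method=method)
    r = func(a, **kwargs)
    result = _quantile(arr,
                       quantiles=q,
    ...<2 lines>...
                       out=out,
                       weights=wgt)
    slices_having_nans = np.isnan(arr[-1, ...])
                                  ~~~^^^^^^^^^
IndexError: index -1 is out of bounds for axis 0 with size 0
```

Request:
move_arm:
  steps:
    - [0, 0, 0, -0.001, -0.0015, -0.01, 0.005]
    - [0, 0, 0, -0.001, -0.0015, -0.02, 0.005]
    - [0, 0, 0, -0.001, -0.0015, -0.025, 0.005]
    - [0, 0, 0, 0, 0, -0.025, 0.005]
    - [0, 0, 0, 0, 0, -0.02, 0.005]

```text
clock: 16.85
eef_pos: [491.3, -13.8, 199.5]
tool_rot: [-3.14, -0.001, 1.698]
force: [-0.2, 0.1, -4.0]
width: 10.9
gripper_force: 58.8
```

Request:
move_arm:
  steps:
    - [0, 0, 0, 0, 0, -0.015, 0.005]
    - [0, 0, 0, 0, 0, -0.01, 0.005]
    - [0, 0, 0, 0, 0, -0.006, 0.005]
    - [0, 0, 0, 0, 0, -0.003, 0.005]
    - [0, 0, 0, 0, 0, 0, 0.005]

```text
clock: 17.35
eef_pos: [492.2, -14.0, 167.4]
tool_rot: [3.141, -0.0, 1.698]
force: [-0.6, 0.1, -4.3]
width: 11.3
gripper_force: 58.7
```

```bash
python3 - <<'E'
from h import *
s=st();print(s)
im,D=eyes.get_image('scene'); P=cloud('scene',D); p=np.array(s['eef_pos'])
m=(D>0)&(np.hypot(P[...,0]-p[0],P[...,1]-p[1])<42)&(P[...,2]>55)&(P[...,2]<75)
t=P[m]; print(len(t),np.percentile(t[:,2],[50,90,99]),cv2.minAreaRect(t[:,:2].astype(np.float32)))
E
```

```text
{'clock': 17.35, 'eef_pos': [492.237, -13.99, 167.398], 'tool_rot': [3.141, -0.0, 1.698], 'force': [-0.555, 0.148, -4.347], 'torque': [-0.043, 0.064, -0.037], 'width': 11.255, 'gripper_force': 58.748}
485 [66.6622924  69.05225601 70.97560695] ((493.4427185058594, -13.246356964111328), (45.83324432373047, 62.12336349487305), 10.216862678527832)
```

Request:
move_arm:
  steps:
    - [0, 0, 0, 0, 0, -0.004, 0.005]
    - [0, 0, 0, 0, 0, -0.004, 0.005]
    - [0, 0, 0, 0, 0, -0.004, 0.005]
    - [0, 0, 0, 0, 0, -0.003, 0.005]
    - [0, 0, 0, 0, 0, -0.001, 0.005]

```text
clock: 17.9
eef_pos: [491.8, -14.1, 151.0]
tool_rot: [-3.141, -0.0, 1.697]
force: [-0.1, -0.0, -3.6]
width: 11.1
gripper_force: 58.7
```

Request:
move_arm:
  steps:
    - [0, 0, 0, 0, 0, -0.001, 0.005]
    - [0, 0, 0, 0, 0, -0.001, 0.005]
    - [0, 0, 0, 0, 0, -0.001, 0.005]
    - [0, 0, 0, 0, 0, 0, 0.005]

```text
clock: 18.3
eef_pos: [492.4, -14.0, 148.6]
tool_rot: [3.141, 0.0, 1.697]
force: [-0.6, 0.8, -1.3]
width: 11.2
gripper_force: 59.2
```

Request:
move_arm:
  steps:
    - [0, 0, 0, 0, 0, -0.0007, 0.005]
    - [0, 0, 0, 0, 0, -0.0007, 0.005]
    - [0, 0, 0, 0, 0, -0.0006, 0.005]
    - [0, 0, 0, 0, 0, 0, 0.005]

```text
clock: 18.7
eef_pos: [492.6, -14.0, 147.3]
tool_rot: [3.14, 0.0, 1.697]
force: [-1.5, 0.2, 8.1]
width: 11.5
gripper_force: 60.4
```

Request:
move_arm:
  steps:
    - [0, 0, 0, 0, 0, 0.0005, 0.005]
    - [0, 0, 0, 0, 0, 0.0004, 0.005]
    - [0, 0, 0, 0, 0, 0, 0.005]
    - [0, 0, 0, 0, 0, 0, 0.005]

```text
clock: 19.1
eef_pos: [492.2, -14.1, 147.3]
tool_rot: [3.141, -0.0, 1.697]
force: [0.2, 0.1, 0.7]
width: 11.5
gripper_force: 59.4
```

```bash
python3 -c "
from h import *
print(st())"
```

```text
{'clock': 19.1, 'eef_pos': [492.209, -14.11, 147.341], 'tool_rot': [3.141, -0.0, 1.697], 'force': [0.168, 0.072, 0.735], 'torque': [0.048, 0.006, 0.027], 'width': 11.533, 'gripper_force': 59.42}
```

Nice and neutral. Release slowly.

Request:
move_arm:
  steps:
    - [0, 0, 0, 0, 0, 0, 0.012]
    - [0, 0, 0, 0, 0, 0, 0.0125]
    - [0, 0, 0, 0, 0, 0, 0.013]
    - [0, 0, 0, 0, 0, 0, 0.0135]
    - [0, 0, 0, 0, 0, 0, 0.014]

```text
clock: 19.6
eef_pos: [492.0, -14.1, 147.2]
tool_rot: [-3.141, -0.0, 1.697]
force: [0.4, -0.9, 0.5]
width: 14.0
gripper_force: 0.0
```

Request:
move_arm:
  steps:
    - [0, 0, 0, 0, 0, 0, 0.016]
    - [0, 0, 0, 0, 0, 0, 0.02]
    - [0, 0, 0, 0, 0, 0, 0.03]
    - [0, 0, 0, 0, 0, 0, 0.04]
    - [0, 0, 0, 0, 0, 0, 0.045]

```text
clock: 20.1
eef_pos: [492.1, -14.1, 147.3]
tool_rot: [3.142, -0.0, 1.697]
force: [0.7, -0.2, -0.1]
width: 44.8
gripper_force: 0.0
```

```bash
python3 - <<'E'
from h import *
s=st();print(s)
im,D=eyes.get_image('scene'); P=cloud('scene',D); p=np.array(s['eef_pos'])
m=(D>0)&(np.hypot(P[...,0]-p[0],P[...,1]-p[1])<14)&(P[...,2]>80)&(P[...,2]<126)
q=P[m];A=np.c_[q[:,2]-50,np.ones(len(q))]; print(len(q),np.linalg.lstsq(A,q[:,:2],rcond=None)[0])
c=proj('scene',[[p[0],p[1],p[2]-60]])[0].astype(int)
cv2.imwrite('pics/s4.png',cv2.resize(im[c[1]-75:c[1]+75,c[0]-100:c[0]+100],(800,600)))
E
```

```text
{'clock': 20.1, 'eef_pos': [492.069, -14.108, 147.311], 'tool_rot': [3.142, -0.0, 1.697], 'force': [0.707, -0.25, -0.065], 'torque': [-0.028, 0.005, 0.007], 'width': 44.787, 'gripper_force': 0.0}
58 [[-2.26601227e-02  4.80196750e-03]
 [ 4.93063768e+02 -1.38026761e+01]]
```

View pics/s4.png

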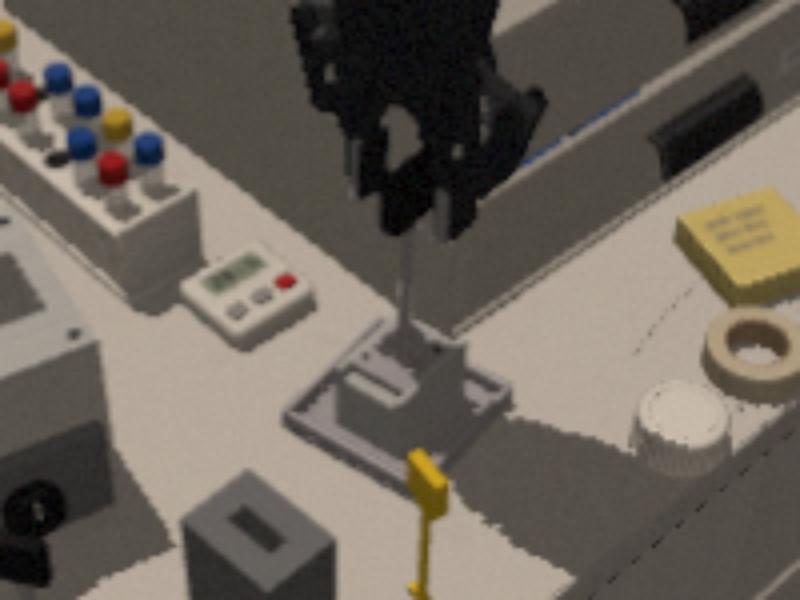

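Request:
move_arm:
  steps:
    - [0, 0, 0, 0, 0, 0.003, 0.055]
    - [0, 0, 0, 0, 0, 0.006, 0.055]
    - [0, 0, 0, 0, 0, 0.012, 0.055]
    - [0, 0, 0, 0, 0, 0.02, 0.055]
    - [0, 0, 0, 0, 0, 0.03, 0.055]

```text
clock: 20.65
eef_pos: [491.2, -14.1, 219.0]
tool_rot: [-3.139, -0.0, 1.698]
force: [1.0, 0.3, 0.8]
width: 55.4
gripper_force: 0.0
```

Request:
move_arm:
  steps:
    - [0, 0, 0, 0, 0, 0.03, 0.055]
    - [0, 0, 0, 0, 0, 0.02, 0.055]
    - [0, 0, 0, 0, 0, 0, 0.055]
    - [0, 0, 0, 0, 0, 0, 0.055]

```text
clock: 21.05
eef_pos: [492.0, -14.2, 269.0]
tool_rot: [3.14, 0.0, 1.697]
force: [-0.0, 0.2, 0.3]
width: 55.0
gripper_force: 0.0
```

```bash
python3 - <<'E'
from h import *
s=st();print(s)
im,D=eyes.get_image('scene'); P=cloud('scene',D); p=np.array(s['eef_pos'])
m=(D>0)&(np.hypot(P[...,0]-p[0],P[...,1]-p[1])<30)&(P[...,2]>80)&(P[...,2]<185)
q=P[m]
for a,b in((80,100),(100,120),(120,142),(146,165),(165,185)):
    k=q[(q[:,2]>a)&(q[:,2]<b)]; print(a,len(k),np.median(k,0).round(1))
m=(D>0)&(np.hypot(P[...,0]-p[0],P[...,1]-p[1])<42)&(P[...,2]>42)&(P[...,2]<60)
t=P[m]; print(np.percentile(t[:,2],[50,90,99]),cv2.minAreaRect(t[:,:2].astype(np.float32)))
E
```

```text
{'clock': 21.05, 'eef_pos': [492.049, -14.175, 268.986], 'tool_rot': [3.14, 0.0, 1.697], 'force': [-0.008, 0.155, 0.291], 'torque': [-0.01, 0.008, 0.009], 'width': 55.006, 'gripper_force': 0.0}
80 26 [491.4 -13.2  89.7]
100 24 [491.2 -13.  108.7]
120 24 [491.1 -12.8 131.6]
146 91 [488.3  -7.1 156.6]
165 159 [489.6 -10.8 178.5]
[49.09502343 51.2688012  55.57492574] ((493.5489807128906, -13.164962768554688), (45.707603454589844, 63.23462677001953), 10.155556678771973)
```

The extractor stands vertical and locked in the block, the block sits in the middle of the tray, and the gripper is clear.

```bash
python3 -c "
from h import *
print(ctrl.finish_job())"
```

```text
the job is handed in; nothing more can be done
None
```

I drew the slotted block out on the locked extractor, stood it upright in the middle of the cooling tray with the extractor still locked in it and the gripper clear, and handed the job in at about 21 s; no verdict came back.

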